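# Open the chemicals chest and take the safety cap off the cleaner bottle

## Robot

A 6-joint arm with a two-finger parallel gripper is mounted at the origin on the work surface. World frame = base frame: x ahead of the robot, y to its left, z up, the work surface at z = 0. Lengths are in m, angles in rad, forces in N, time in s.
With the tool pointing down it reaches from about 0.375 to 0.925 m from the base axis. Payload 5.7 kg.
Tool frame: the origin (TCP) lies at the very end of the fingers, on their centre line; the grasp point (between the pads) lies behind it (ctrl.hold_point_z is the z of the grasp point in the tool frame, in m); z points along the fingers, y is the line along which they close (so a half turn about z gives the same grasp; the last joint's range is limited). The gripper opens to 85 mm and grips with 20 to 120 N. Pads are 22 mm wide; open, the fingers measure 114 mm over their backs; the gripper's body (76 mm by 85 mm) begins 54 mm behind the grasp point. The pads swing forward as they close: fully open they stand 13 mm farther back than shut.
Start: joints at [1.04, 0.359, 1.51, -0, 1.272, -0.115], TCP at [0.242, 0.549, 0.231] pointing down, gripper open.
Joint ranges: [-2.97, 2.97], [-1.01, 2.36], [0.21, 2.38], [-0.96, 4.11], [0.2, 2.71], [-2.98, 2.98]. Speed limits (rad/s): [2.39, 2.39, 3.14, 3.14, 3.14, 3.14].

## Interface

Orientations are given as a 3x3 rotation matrix whose columns are the frame's x, y, z axes.
In Python, from cell import ctrl gives the robot as it stands.
- The arm moves only by the shell command python3 nudge.py 'ROWS'. ROWS is rows parted by semicolons, their numbers by spaces, 1 to 12 of them, each of 7 numbers: a rotation vector rx, ry, rz in rad, then dx, dy, dz in m, then the finger opening in m; each row shifts and turns the commanded pose from where the row before left it, along the tool's axes as they then stand; what a row does not reach is not made up. A row lasts 1/12 s, in which the tool goes at most 0.0417 m and 0.125 rad, less where a joint would pass 70% of its speed; a pose out of reach is approached as far as the arm can. The fingers move at their own pace and stop on an object; the grip force is fixed at half the most. Time passes only in rows, so rows that do not move let the fingers close. It prints the time, the measured TCP pose, the force, the opening and the grip force at its end.
- ctrl.get_state(): the state, without advancing time (a new reading comes with each control period).
- ctrl.grab_frame(name): name is "scene" or "top" or "wrist"; returns a dict with "pixels" (480x640x3 uint8, blue, green, red), "vertical_fov" (degrees; the focal length in pixels is half the picture's height over the tangent of half this angle, whatever the lens; pixels are square), "cx", "cy" (the principal point, pixels), "T" (4x4, takes a point from camera to world coordinates). Camera axes: x right, y up, looking along -z (the intrinsics and any distortion apply to the point x, -y, -z); pixel columns grow to the right and rows downward; lengths in m; the calibration is good to about 2 mm. A picture is of the moment at which its call begins. There is no depth.
- ctrl.hand_in(): hands the job in; it is judged then, once.
The state is a dict: "time": time; "joint_positions": joint angles; "dq": joint speeds; "tau": joint torques, N m; "position": TCP position; "tcp_rot": TCP orientation; "ft_force": force on the tool from outside, world axes, zero at the start; "ft_torque": the same for the moment, N m; "gripper_width": finger opening in m; "grasp_force": force on a finger pad.
Only numpy, scipy, OpenCV 4.12 (cv2) and the standard library are available. Lean on these libraries where they do the work, as an engineer would, in place of code of your own. Each camera call takes 0.05 s, during which the arm holds its last target. There are 200 camera calls.

## Task

In the chemicals chest, swing the hasp right back off its staple, then open the lid until it stands upright. Leave the bottles standing in their wells and take the wide ribbed push-and-turn safety cap off the tall cleaner bottle: press it down, twist it anticlockwise while it is down, and lift it off. Finish still holding the cap the right way up in the gripper, straight above the open bottle and roughly 5 to 10 cm clear of its mouth, and leave everything else in the chest and on the bench where it is.

Things in the scene. Friction and masses are not known exactly. Their poses are not given: they have to be found in the camera images.
- chest: sheet-steel chest fixed to the bench, 308 (its x) x 236 (its y) x 158 mm high; origin: centre of underside, z up. Lid hinge on its +y long side, fixed ledge 49 mm deep along its -y side, level with the lid's top. Inside, foam 68 mm high has three 73 mm square wells in a row (x = -78, 0, +78 mm, y = 0; floor z = 8 mm). Open inside above the foam, x -144 to 144, y -68 to 108 mm
- hasp (a joint): angle of the steel hasp (slotted plate 30 mm wide, 70 mm long, 3 mm thick, hinged on the ledge): 0 = lying flat on the lid over the staple, grows as its free end is swung up and over towards the chest's -y side, 2.95 = folded right back. Moves easily; once beyond about 1.8 it falls back by itself. The staple, a steel loop fixed to the lid, stands 13 mm above the lid's top through the slot
- hasp_hinge (a point): point on the hasp's hinge axis, middle of its width; the axis runs along the chest's x and lies 163 mm above the bench
- hasp_tab (a point): middle of the upturned tab at the hasp's free end: tab 30 mm wide along the chest's x, 4 mm thick, 22 mm tall, its top 10 mm above this point when the hasp is flat; 70 mm from the hinge axis, 17 mm above the lid's top face. It can be taken from above by its two ends and turns between the fingertips
- lid (a joint): angle of the lid (308 x 185 x 8 mm, about 0.45 kg): 0 = shut, 1.57 = upright, 1.75 = leaning back against its stop. Its stiff hinge holds it at any angle; about 6 N at the pull opens it
- lid_hinge (a point): point on the lid's hinge axis, middle of its length; the axis runs along the chest's x at the chest's +y edge, 154 mm above the bench
- lid_pull (a point): grip point of the lid's black bow pull, 153 mm from the hinge axis and 26 mm above the lid's top face: a bar with two posts, 60 mm long along the chest's x, 12 mm wide, 39 mm high over the lid, hollow below the bar. It can be taken from above by its two ends and turns between the fingertips
- bottle: the cleaner bottle: square white bottle, body 70 x 70 x 84 mm, about 0.5 kg, round neck of 26 mm diameter, 118 mm high to its mouth, standing loose in one of the three wells (1.5 mm play, so it cannot turn); origin at the centre of its underside, z up
- bottle_mouth (a point): centre of that bottle's mouth, top of the neck, 118 mm above the bottle's underside
- safety_cap: push-and-turn cap: black, ribbed, 46 mm diameter, 27.5 mm high, 30 g, the widest and tallest screw cap in the chest; origin: centre of its underside, z up; when on, 104.5 mm above the bottle's underside (top at 132 mm). Lugs inside hook under the neck. Pressed down 4 mm or more it turns anticlockwise seen from above; 40 to 80 degrees from the start it is free to lift; a stop at about 85 degrees
- spring_disc (a joint): spring inside the cap, in m of press: 0 = cap up (teeth locked, it cannot turn), yields at about 6 N, at 0.003 (9 N) the lugs come free of their teeth, 0.0065 = bottom stop (12.5 N). Springs back up when let go
- small_bottle: bystander in another well: white square bottle 70 x 70 mm, 97 mm high, with a small 24 mm screw cap; origin at the centre of its underside
- grease_tin: bystander in another well: square metal tin 70 x 70 mm, 90 mm high, with a flat round 58 mm lid; origin at the centre of its underside
- spanner: bystander on the bench: combination spanner, 170 mm long along its x
- ratchet: bystander on the bench: socket ratchet about 180 mm long along its x, 50 mm high at the socket
- screw_tub: bystander on the bench: clear plastic tub of screws, 150 x 110 x 55 mm
- lamp_rim: bystander on the bench: chrome headlamp rim, a ring of 124 mm diameter, 22 mm high
- horn: bystander on the bench: round black horn, 88 mm diameter, 45 mm high

How it is judged:
On the way, in this order (a step that is already met when the one before it is completed fails the run):
1. the hasp is swung back off the staple, the lid still shut (value of joint hasp above 1.9 rad and value of joint lid below 0.1 rad), for 0.2 s.
2. the lid is open, about upright or farther (value of joint lid above 1.25 rad), for 0.2 s.
3. the cap is pressed down 3 mm or more on its bottle (z of safety_cap in the frame of bottle below 0.1015 m and z of bottle in the frame of chest below 0.015 m), for 0.1 s.
4. the cap is off, above the bottle's mouth (z of safety_cap in the frame of bottle_mouth above 0.01 m), for 0.1 s.
At the end, for the whole second after the job is handed in: the gripper holds the cap still, within 14 degrees of upright, its underside 35 to 130 mm above the bottle's mouth and within 30 mm of straight above it, touching neither bottle nor chest; the bottle stands on its well's floor; lid open beyond 1.25 rad, hasp back beyond 1.9 rad (z of safety_cap in the frame of bottle_mouth between 0.035 and 0.13 m and horizontal distance between safety_cap and bottle_mouth below 0.03 m and angle between safety_cap's own z axis and vertical below 0.25 rad and contact force between the fingers and safety_cap above 2 N and linear speed of safety_cap below 0.03 m/s and contact force between safety_cap and bottle below 0.05 N and contact force between safety_cap and chest below 0.05 N and z of bottle in the frame of chest below 0.015 m and angle between bottle's own z axis and vertical below 0.08 rad and value of joint lid above 1.25 rad and value of joint hasp above 1.9 rad); the arm keeps its last pose, push and grip.
It fails at once if the lid is raised while the hasp still lies over it (value of joint lid above 0.12 rad and value of joint hasp below 1.2 rad).
It fails at once if the cleaner bottle is pulled up out of its well (z of bottle in the frame of chest above 0.04 m).
It fails at once if a neighbour in the chest is disturbed (distance of any of small_bottle, grease_tin from where it was at the start of the episode above 0.02 m).
It fails at once if something on the bench is disturbed (distance of any of spanner, ratchet, screw_tub, lamp_rim, horn from where it was at the start of the episode above 0.03 m).
It also fails if it takes over 61 s, if anything falls off the work surface, if the arm or the gripper's body presses on something with over 40 N, if the wrist force passes 120 N, or if a joint passes its speed limit or range.

## Working session

There is one attempt and no reset: what is moved stays moved. The work goes in short steps, Python scripts to look and compute and a shell command to move; the robot and the scene stay as the last step left them, time stands still between calls to the robot, and variables do not carry over. Pictures are saved under pics/ and viewed, at most 10 in all, crops included, and the job is handed in when it is done.

```bash
ls; mkdir -p pics; python3 - <<'E'
from cell import ctrl
import cv2,numpy as np
for n in("scene","top"):
    f=ctrl.grab_frame(n); cv2.imwrite(f"pics/{n}0.png",f["pixels"]); print(n,{k:v for k,v in f.items() if k!="pixels"})
s=ctrl.get_state(); print(s, ctrl.hold_point_z)
E
```

```text
cell.py
nudge.py
pics
scene {'vertical_fov': 52.87270102191298, 'cx': 319.0240485061263, 'cy': 247.61602113896836, 'T': array([[ 0.99983157, -0.01515317,  0.01035424,  0.54802289],
       [ 0.01754937,  0.95448245, -0.29775035, -0.34881447],
       [-0.00537107,  0.29788191,  0.95458762,  1.18318188],
       [ 0.        ,  0.        ,  0.        ,  1.        ]])}
top {'vertical_fov': 53.74473469266019, 'cx': 314.11557529512584, 'cy': 233.5867184936516, 'T': array([[-2.44782745e-02,  9.98254699e-01, -5.37435551e-02,
         4.77163116e-01],
       [-9.99653016e-01, -2.39185091e-02,  1.10341947e-02,
         6.44670584e-04],
       [ 9.72947097e-03,  5.39950049e-02,  9.98493804e-01,
         1.43951994e+00],
       [ 0.00000000e+00,  0.00000000e+00,  0.00000000e+00,
         1.00000000e+00]])}
{'time': 0.1, 'joint_positions': array([ 1.03992708e+00,  3.59464940e-01,  1.51132934e+00,  1.34561912e-05,
        1.27249839e+00, -1.15115506e-01]), 'dq': array([-0.00196133, -0.00078204, -0.0027406 ,  0.00043433, -0.00024724,
       -0.00014648]), 'tau': array([-2.18201205e-05, -5.28654993e+01, -2.79347259e+01, -4.28777021e-04,
        5.12009341e-03,  2.63528148e-05]), 'position': array([0.2420259 , 0.54834932, 0.23051666]), 'tcp_rot': array([[-9.14810468e-01,  4.03882469e-01, -8.71782643e-04],
       [ 4.03883356e-01,  9.14809327e-01, -1.45952897e-03],
       [ 2.08036729e-04, -1.68729088e-03, -9.99998555e-01]]), 'ft_force': array([-1.23867867,  1.58433498, -0.12141227]), 'ft_torque': array([-0.00297623, -0.01038266,  0.01165855]), 'grasp_force': 0.0, 'gripper_width': 0.0853761076094231} -0.0187
```
View pics/top0.png

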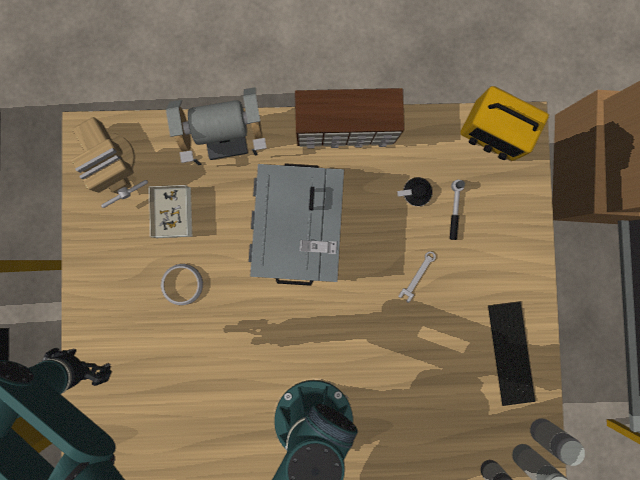

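View pics/scene0.png

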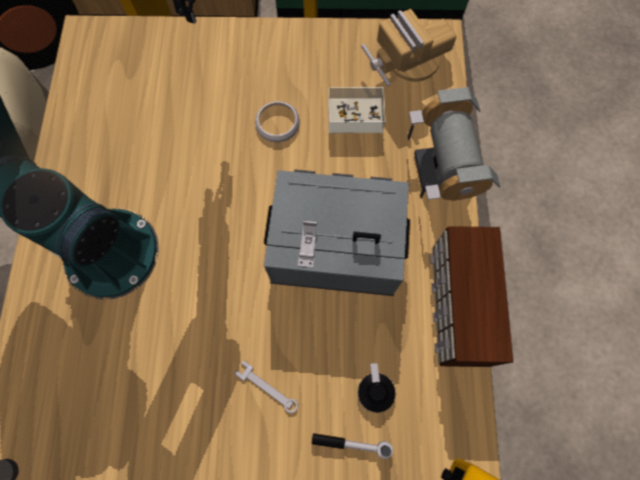

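The top view shows the chest with its lid hinge on the left (world +y), the hasp at about (320,247) and the pull at about (317,198). The scene view confirms this, with the hasp at (308,242) and the pull at (366,240). I'll enlarge both views.

```bash
python3 - <<'E'
import cv2,numpy as np
a=cv2.imread("pics/top0.png")[155:295,240:360]; b=cv2.imread("pics/scene0.png")[165:300,255:420]
a=cv2.resize(a,None,fx=3,fy=3,interpolation=cv2.INTER_CUBIC); b=cv2.resize(b,None,fx=2.6,fy=2.6,interpolation=cv2.INTER_CUBIC)
o=np.zeros((420,800,3),np.uint8); o[:420,:360]=a; o[:b.shape[0],365:365+b.shape[1]]=b; cv2.imwrite("pics/c0.png",o)
E
```

View pics/c0.png

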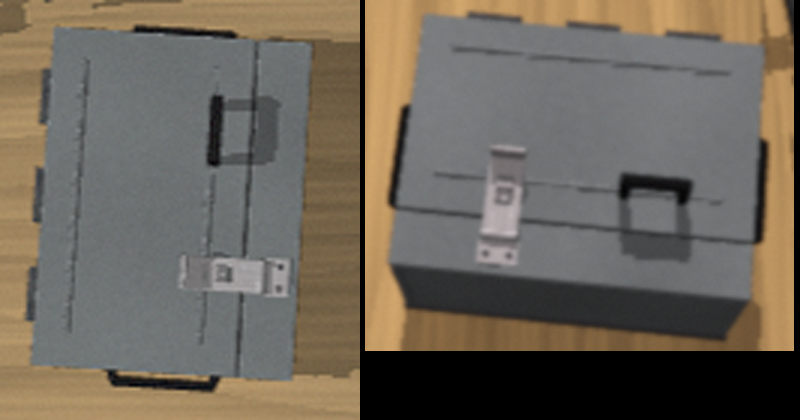

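```bash
cat > h.py <<'E'
import numpy as np
from cell import ctrl
C={"top":(53.74473469266019,314.11557529512584,233.5867184936516,np.array([[-2.44782745e-02,9.98254699e-01,-5.37435551e-02,.477163116],[-9.99653016e-01,-2.39185091e-02,1.10341947e-02,6.44670584e-04],[9.72947097e-03,5.39950049e-02,9.98493804e-01,1.43951994]])),
"scene":(52.87270102191298,319.0240485061263,247.61602113896836,np.array([[.99983157,-.01515317,.01035424,.54802289],[.01754937,.95448245,-.29775035,-.34881447],[-.00537107,.29788191,.95458762,1.18318188]]))}
def at(cam,u,v,z,c=None):
    fov,cx,cy,T=c or C[cam]; f=240/np.tan(np.radians(fov/2))
    d=T[:3,:3]@np.array([(u-cx)/f,-(v-cy)/f,-1]); o=T[:3,3]
    return (o+d*(z-o[2])/d[2]).round(4)
def move(p,hold=True):  # print tool-axes shift to bring TCP to p
    s=ctrl.get_state(); print("tool shift",(s["tcp_rot"].T@(np.array(p)-s["position"])).round(4),"pos",s["position"].round(4))
E
python3 - <<'E'
from h import *
t=lambda x,y,z:at("top",x/3+240-.33,y/3+155-.33,z)
s=lambda x,y,z:at("scene",(x-365)/2.6+255-.3,y/2.6+165-.3,z)
tc=[t(*p,.158) for p in((55,28),(312,45),(293,380),(33,365))]
sc=[s(*p,.158) for p in((763,45),(750,298),(392,262),(427,17))]
for a,b in zip(tc,sc): print(a,b)
print(np.mean(tc,0),np.mean(sc,0))
print("pull",t(216,130,.197),s(655,178,.197))
print("tab",t(184,272,.185),s(507,150,.185))
print("hinge",t(262,276,.165),s(499,236,.165))
E
```

```text
[0.7399 0.1349 0.158 ] [0.7401 0.1337 0.158 ]
[ 0.719  -0.0985  0.158 ] [ 0.7206 -0.0985  0.158 ]
[ 0.4157 -0.073   0.158 ] [ 0.4189 -0.0721  0.158 ]
[0.435  0.1601 0.158 ] [0.4388 0.1568 0.158 ]
[0.5774   0.030875 0.158   ] [0.5796   0.029975 0.158   ]
pull [ 0.6382 -0.0089  0.197 ] [ 0.6387 -0.0069  0.197 ]
tab [0.5144 0.0223 0.185 ] [0.5148 0.0204 0.185 ]
hinge [ 0.5097 -0.0473  0.165 ] [ 0.5092 -0.0498  0.165 ]
```

Both cameras agree to about 2 mm. The chest centre is about (0.5785, 0.0305) with yaw -0.085, and the tab and pull match the stated sizes. I'll turn the tool first.

```bash
python3 nudge.py '0 0 .124 0 0 0 .085;0 0 .124 0 0 0 .085;0 0 .124 0 0 0 .085;0 0 .124 0 0 0 .085;0 0 .124 0 0 0 .085;0 0 .124 0 0 0 .085;0 0 .124 0 0 0 .085;0 0 .124 0 0 0 .085;0 0 .124 0 0 0 .085;0 0 .124 0 0 0 .085;0 0 0 0 0 0 .06;0 0 0 0 0 0 .06'; cat >> h.py <<'E'
yaw=-.085; X=np.array([np.cos(yaw),np.sin(yaw),0]); Y=np.array([-X[1],X[0],0]); O=np.array([.5785,.0305,0])
def ch(x,y,z): return O+x*X+y*Y+np.array([0,0,z])
E
python3 - <<'E'
from h import *
print(ctrl.get_state()["tcp_rot"].round(3)); p=ch(-.063,-.0135,.23); print(p); move(p)
E
```

```text
time: 1.1
position: [0.2422, 0.5486, 0.2309]
tcp_rot: [[0.081, 0.997, -0.0], [0.997, -0.081, -0.001], [-0.001, -0.0, -1.0]]
ft_force: [1.0, -0.1, 0.4]
gripper_width: 0.0638
grasp_force: 0.0
[[ 0.081  0.997 -0.   ]
 [ 0.997 -0.081 -0.001]
 [-0.001 -0.    -1.   ]]
[0.51458133 0.02239729 0.23      ]
tool shift [-0.5024  0.3142  0.0012] pos [0.2422 0.5486 0.2309]
```

```bash
R='0 0 0 -.0314 .01964 0 .06'; python3 nudge.py '0 0 0 -.0314 .01964 0 .06;0 0 0 -.0314 .01964 0 .06;0 0 0 -.0314 .01964 0 .06;0 0 0 -.0314 .01964 0 .06;0 0 0 -.0314 .01964 0 .06;0 0 0 -.0314 .01964 0 .06;0 0 0 -.0314 .01964 0 .06;0 0 0 -.0314 .01964 0 .06;0 0 0 -.0314 .01964 0 .06;0 0 0 -.0314 .01964 0 .06;0 0 0 -.0314 .01964 0 .06;0 0 0 -.0314 .01964 0 .06' ; python3 nudge.py '0 0 0 -.0314 .01964 0 .06;0 0 0 -.0314 .01964 0 .06;0 0 0 -.0314 .01964 0 .06;0 0 0 -.0314 .01964 0 .06;0 0 0 0 0 0 .06;0 0 0 0 0 0 .06'
python3 - <<'E'
from h import *
s=ctrl.get_state();print(s["joint_positions"].round(3)); move(ch(-.063,-.0135,.163))
import cv2
f=ctrl.grab_frame("wrist");cv2.imwrite("pics/w1.png",f["pixels"])
E
```

```text
time: 2.1
position: [0.4456, 0.1517, 0.2314]
tcp_rot: [[0.081, 0.997, 0.0], [0.997, -0.081, 0.0], [0.0, 0.0, -1.0]]
ft_force: [0.4, 0.9, 0.5]
gripper_width: 0.0603
grasp_force: 0.0
time: 2.6
position: [0.5136, 0.0199, 0.2311]
tcp_rot: [[0.085, 0.996, -0.0], [0.996, -0.085, -0.0], [-0.0, -0.0, -1.0]]
ft_force: [-0.7, -0.1, -0.9]
gripper_width: 0.06
grasp_force: 0.0
[-0.096  0.235  1.693 -0.     1.213 -0.01 ]
tool shift [0.0026 0.0008 0.0681] pos [0.5136 0.0199 0.2311]
```

View pics/w1.png

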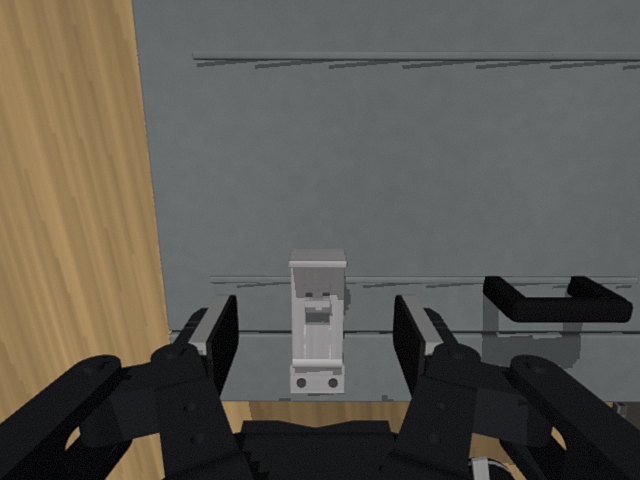

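The hasp is centred between the pads, with the tab at (318,257) and the pads at 237 and 395, and the yaw matches. I'll descend and grip the tab.

```bash
python3 nudge.py '0 0 0 .0026 .0008 .025 .06;0 0 0 0 0 .025 .06;0 0 0 0 0 .014 .06;0 0 0 0 0 .004 .06;0 0 0 0 0 0 .06;0 0 0 0 0 0 .02;0 0 0 0 0 0 .02;0 0 0 0 0 0 .02;0 0 0 0 0 0 .02;0 0 0 0 0 0 .02;0 0 0 0 0 0 .02'
python3 - <<'E'
import numpy as np
# tab arc: offsets in tool x (=chest +y), tool z (= -world z)
a0=np.arctan2(.012,.070);r=np.hypot(.07,.012);a=a0+np.linspace(0,2.05,23);p=np.c_[r*np.cos(a),-r*np.sin(a)]
print(np.diff(p,axis=0).round(4))
E
```

```text
time: 3.57
position: [0.5151, 0.0244, 0.1648]
tcp_rot: [[0.085, 0.996, 0.003], [0.996, -0.085, 0.001], [0.001, 0.003, -1.0]]
ft_force: [-1.3, 2.1, 6.5]
gripper_width: 0.0278
grasp_force: 58.9
[[-0.0014 -0.0065]
 [-0.002  -0.0063]
 [-0.0026 -0.0061]
 [-0.0031 -0.0058]
 [-0.0037 -0.0055]
 [-0.0042 -0.0051]
 [-0.0046 -0.0047]
 [-0.0051 -0.0043]
 [-0.0054 -0.0038]
 [-0.0058 -0.0033]
 [-0.006  -0.0027]
 [-0.0063 -0.0021]
 [-0.0064 -0.0015]
 [-0.0065 -0.0009]
 [-0.0066 -0.0003]
 [-0.0066  0.0003]
 [-0.0066  0.0009]
 [-0.0064  0.0015]
 [-0.0063  0.0021]
 [-0.0061  0.0027]
 [-0.0058  0.0032]
 [-0.0055  0.0037]]
```

```bash
python3 nudge.py '0 0 0 -.0014 0 -.0065 .02;0 0 0 -.002 0 -.0063 .02;0 0 0 -.0026 0 -.0061 .02;0 0 0 -.0031 0 -.0058 .02;0 0 0 -.0037 0 -.0055 .02;0 0 0 -.0042 0 -.0051 .02;0 0 0 -.0046 0 -.0047 .02;0 0 0 -.0051 0 -.0043 .02;0 0 0 -.0054 0 -.0038 .02;0 0 0 -.0058 0 -.0033 .02;0 0 0 -.006 0 -.0027 .02;0 0 0 -.0063 0 -.0021 .02'
python3 nudge.py '0 0 0 -.0064 0 -.0015 .02;0 0 0 -.0065 0 -.0009 .02;0 0 0 -.0066 0 -.0003 .02;0 0 0 -.0066 0 .0003 .02;0 0 0 -.0066 0 .0009 .02;0 0 0 -.0064 0 .0015 .02;0 0 0 -.0063 0 .0021 .02;0 0 0 -.0061 0 .0027 .02;0 0 0 -.0058 0 .0032 .02;0 0 0 -.0055 0 .0037 .02;0 0 0 0 0 0 .02'
```

```text
time: 4.57
position: [0.5104, -0.0264, 0.2199]
tcp_rot: [[0.085, 0.996, 0.002], [0.996, -0.085, 0.0], [0.0, 0.002, -1.0]]
ft_force: [5.8, 0.3, -8.9]
gripper_width: 0.027
grasp_force: 59.5
time: 5.48
position: [0.5049, -0.0925, 0.21]
tcp_rot: [[0.085, 0.996, 0.002], [0.996, -0.085, -0.006], [-0.006, 0.003, -1.0]]
ft_force: [-1.6, -7.3, 14.5]
gripper_width: 0.0255
grasp_force: 58.6
```

```bash
python3 nudge.py '0 0 0 0 0 0 .06;0 0 0 0 0 0 .06;0 0 0 0 0 0 .06;0 0 0 0 0 0 .06;0 0 0 0 0 -.03 .07;0 0 0 .02 0 -.03 .075;0 0 0 0.03 0 0 .08'
python3 - <<'E'
from h import *
import cv2
f=ctrl.grab_frame("wrist");cv2.imwrite("pics/w2.png",f["pixels"]); 
s=ctrl.get_state();print(s["joint_positions"].round(3)); move(ch(.063,-.0345,.25))
E
```

```text
time: 6.07
position: [0.5115, -0.0405, 0.2727]
tcp_rot: [[0.087, 0.996, 0.008], [0.996, -0.087, -0.003], [-0.002, 0.008, -1.0]]
ft_force: [1.9, 0.3, 1.2]
gripper_width: 0.0798
grasp_force: 0.0
[-0.205  0.192  1.647  0.004  1.298 -0.12 ]
tool shift [0.0357 0.1254 0.0213] pos [ 0.5103 -0.0341  0.2706]
```

View pics/w2.png

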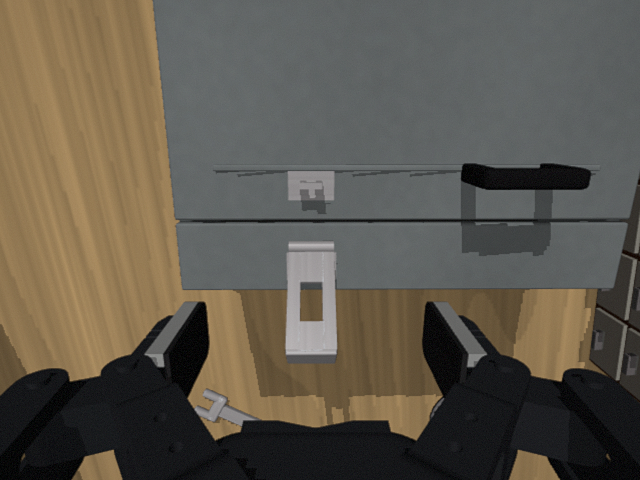

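The hasp now hangs folded back at (312,300), with the staple clear at (312,185) and the lid shut. Next is the pull.

```bash
python3 nudge.py '0 0 0 .009 .0313 0 .085;0 0 0 .009 .0313 0 .085;0 0 0 .009 .0313 0 .085;0 0 0 .009 .0315 .01 .085;0 0 0 0 0 .01 .085;0 0 0 0 0 0 .085;0 0 0 0 0 0 .085'
python3 - <<'E'
from h import *
import cv2
f=ctrl.grab_frame("wrist");cv2.imwrite("pics/w3.png",f["pixels"]); 
s=ctrl.get_state();print(s["tcp_rot"].round(3)); move(ch(.063,-.0345,.163))
E
```

```text
time: 6.7
position: [0.6346, -0.0132, 0.2461]
tcp_rot: [[0.084, 0.996, -0.005], [0.996, -0.084, 0.0], [-0.0, -0.005, -1.0]]
ft_force: [0.9, 0.3, 0.3]
gripper_width: 0.0849
grasp_force: 0.0
[[ 0.085  0.996 -0.003]
 [ 0.996 -0.085  0.   ]
 [-0.    -0.003 -1.   ]]
tool shift [0.0045 0.0034 0.084 ] pos [ 0.6348 -0.0134  0.247 ]
```

View pics/w3.png

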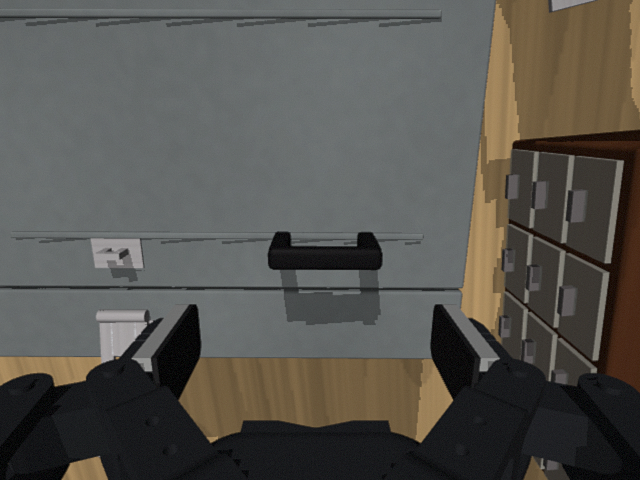

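The bar centre is at (325,258) and the pads centre on column 316, which fits the computed 3.4 mm offset. I'll descend and grip.

```bash
python3 nudge.py '0 0 0 .0045 .0038 .025 .085;0 0 0 0 0 .025 .085;0 0 0 0 0 .02 .085;0 0 0 0 0 .01 .085;0 0 0 0 0 .004 .085;0 0 0 0 0 0 .085;0 0 0 0 0 0 .05;0 0 0 0 0 0 .05;0 0 0 0 0 0 .05;0 0 0 0 0 0 .05;0 0 0 0 0 0 .05'
python3 - <<'E'
import numpy as np
r=np.hypot(.153,.03);a=np.arctan2(.03,.153)+np.linspace(0,1.6,25);p=np.c_[-r*np.cos(a),-r*np.sin(a)]
print(np.diff(p,axis=0).round(4).tolist())
E
```

```text
time: 7.67
position: [0.6396, -0.0093, 0.1658]
tcp_rot: [[0.085, 0.996, -0.001], [0.996, -0.085, -0.0], [-0.0, -0.001, -1.0]]
ft_force: [-5.4, -0.5, 7.0]
gripper_width: 0.0589
grasp_force: 65.9
[[0.0023, -0.0101], [0.003, -0.0099], [0.0037, -0.0097], [0.0043, -0.0095], [0.0049, -0.0092], [0.0055, -0.0088], [0.0061, -0.0084], [0.0066, -0.008], [0.0072, -0.0075], [0.0076, -0.007], [0.0081, -0.0065], [0.0085, -0.006], [0.0089, -0.0054], [0.0092, -0.0048], [0.0095, -0.0041], [0.0098, -0.0035], [0.01, -0.0028], [0.0102, -0.0022], [0.0103, -0.0015], [0.0104, -0.0008], [0.0104, -0.0001], [0.0104, 0.0006], [0.0103, 0.0013], [0.0102, 0.002]]
```

```bash
python3 nudge.py '0 0 0 .0023 0 -.0101 .05;0 0 0 .003 0 -.0099 .05;0 0 0 .0037 0 -.0097 .05;0 0 0 .0043 0 -.0095 .05;0 0 0 .0049 0 -.0092 .05;0 0 0 .0055 0 -.0088 .05;0 0 0 .0061 0 -.0084 .05;0 0 0 .0066 0 -.008 .05;0 0 0 .0072 0 -.0075 .05;0 0 0 .0076 0 -.007 .05;0 0 0 .0081 0 -.0065 .05;0 0 0 .0085 0 -.006 .05'
```

```text
time: 8.67
position: [0.6455, 0.0588, 0.2643]
tcp_rot: [[0.085, 0.996, -0.002], [0.996, -0.085, -0.001], [-0.001, -0.002, -1.0]]
ft_force: [-3.5, 1.9, -17.3]
gripper_width: 0.0584
grasp_force: 68.1
```

```bash
python3 nudge.py '0 0 0 .0089 0 -.0054 .05;0 0 0 .0092 0 -.0048 .05;0 0 0 .0095 0 -.0041 .05;0 0 0 .0098 0 -.0035 .05;0 0 0 .01 0 -.0028 .05;0 0 0 .0102 0 -.0022 .05;0 0 0 .0103 0 -.0015 .05;0 0 0 .0104 0 -.0008 .05;0 0 0 .0104 0 -.0001 .05;0 0 0 .0104 0 .0006 .05;0 0 0 .0103 0 .0013 .05;0 0 0 .0102 0 .002 .05'
python3 nudge.py '0 0 0 0 0 0 .085;0 0 0 0 0 0 .085;0 0 0 0 0 0 .085;0 0 0 0 0 -.03 .085;0 0 0 0 0 -.04 .085;0 0 0 0 0 -.04 .085;0 0 0 -.04 0 0 .085;0 0 0 -.04 0 0 .085;0 0 0 -.04 0 0 .085;0 0 0 -.04 0 0 .085;0 0 0 -.04 0 0 .085'
python3 - <<'E'
from h import *
import cv2
a=ctrl.grab_frame("top")["pixels"];cv2.imwrite("pics/top1.png",a); b=ctrl.grab_frame("scene")["pixels"];cv2.imwrite("pics/sc1.png",b)
a=cv2.resize(a[150:300,230:370],None,fx=2.8,fy=2.8,interpolation=2); b=cv2.resize(b[110:310,250:420],None,fx=2.3,fy=2.3,interpolation=2)
o=np.zeros((480,800,3),np.uint8); o[:a.shape[0],:a.shape[1]]=a; o[:b.shape[0],400:400+b.shape[1]]=b; cv2.imwrite("pics/c1.png",o)
E
```

```text
time: 9.67
position: [0.656, 0.1766, 0.2884]
tcp_rot: [[0.086, 0.996, 0.0], [0.996, -0.086, -0.003], [-0.003, 0.001, -1.0]]
ft_force: [-10.8, -6.3, -2.0]
gripper_width: 0.0583
grasp_force: 64.3
time: 10.58
position: [0.6406, -0.0241, 0.3983]
tcp_rot: [[0.085, 0.996, 0.006], [0.996, -0.085, -0.001], [-0.001, 0.006, -1.0]]
ft_force: [-0.3, -0.4, -0.5]
gripper_width: 0.085
grasp_force: 0.0
```

View pics/c1.png

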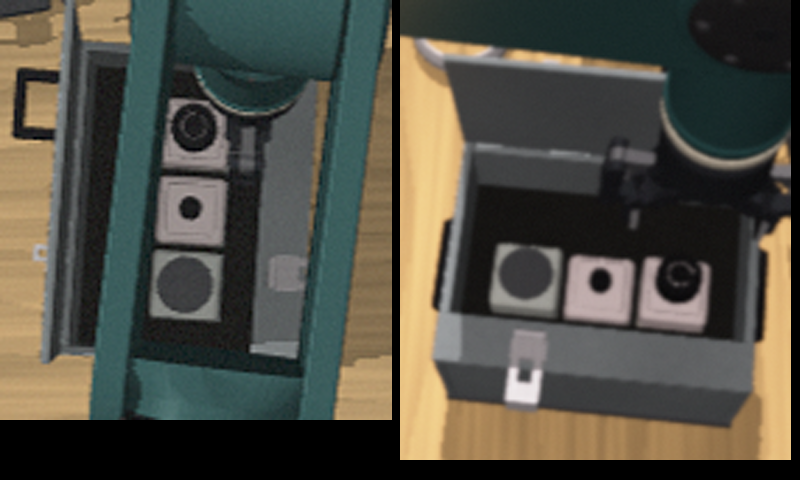

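The lid stands upright. The black ribbed cap is on the bottle in the well at x = +78 mm: crop (194,127) in the top view and (680,280) in the scene view.

```bash
python3 - <<'E'
from h import *
print(at("top",194/2.8+230-.3,127/2.8+150-.3,.14),at("scene",280/2.3+250-.3,280/2.3+110-.3,.14),ch(.078,0,.14))
s=ctrl.get_state();print(s["joint_positions"].round(3))
move(ch(.078,0,.2))
E
```

```text
[0.6545 0.0254 0.14  ] [0.6559 0.0172 0.14  ] [0.65621839 0.02387798 0.14      ]
[-0.15   0.323  1.163 -0.003  1.649 -0.059]
tool shift [0.0544 0.0098 0.1979] pos [ 0.6405 -0.0286  0.398 ]
```

```bash
python3 nudge.py '0 0 0 .018 .0033 .033 .075;0 0 0 .018 .0033 .033 .075;0 0 0 .0184 .0032 .033 .075;0 0 0 0 0 .033 .075;0 0 0 0 0 .033 .075;0 0 0 0 0 .02 .075;0 0 0 0 0 .01 .075;0 0 0 0 0 0 .075;0 0 0 0 0 0 .075'
python3 - <<'E'
from h import *
import cv2
f=ctrl.grab_frame("wrist");cv2.imwrite("pics/w4.png",f["pixels"]); 
c=f["vertical_fov"],f["cx"],f["cy"],f["T"]; np.save("wc.npy",np.array(c[3])); print(c[:3])
p=np.linalg.inv(c[3])@np.r_[ch(.078,0,.14),1]; fl=240/np.tan(np.radians(c[0]/2)); print("expect cap px",c[1]+fl*p[0]/-p[2],c[2]-fl*p[1]/-p[2])
move(ch(.078,0,.107))
E
```

```text
time: 11.43
position: [0.6553, 0.0315, 0.2021]
tcp_rot: [[0.085, 0.996, 0.003], [0.996, -0.085, -0.0], [0.0, 0.003, -1.0]]
ft_force: [-0.0, 0.1, 0.4]
gripper_width: 0.0748
grasp_force: 0.0
(62.89489825187764, 315.2591421991465, 240.65552021456648)
expect cap px 317.19296333966054 273.30828879126864
tool shift [-0.0075  0.0006  0.096 ] pos [0.6558 0.0314 0.203 ]
```

View pics/w4.png

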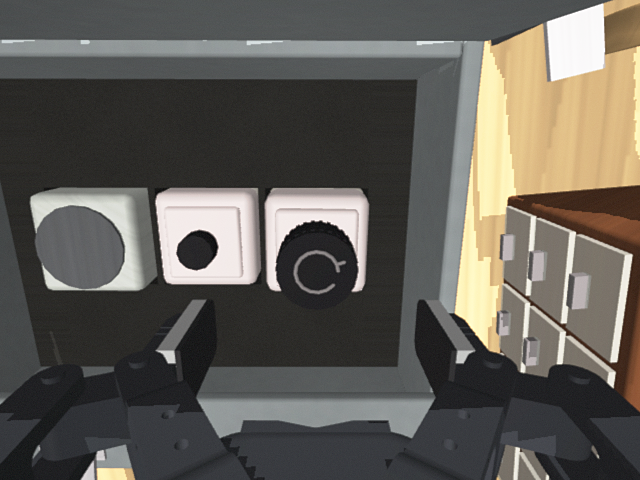

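The cap top is centred at (317,271), against an expected (317,273), so the location is confirmed. I'll descend and grip.

```bash
python3 nudge.py '0 0 0 -.0075 .0006 .015 .075;0 0 0 0 0 .025 .075;0 0 0 0 0 .025 .075;0 0 0 0 0 .02 .075;0 0 0 0 0 .011 .075;0 0 0 0 0 0 .075;0 0 0 0 0 0 .075'
python3 - <<'E'
from h import *
move(ch(.078,0,.107))
E
python3 nudge.py '0 0 0 0 0 0 .035;0 0 0 0 0 0 .035;0 0 0 0 0 0 .035;0 0 0 0 0 0 .035;0 0 0 0 0 0 .035;0 0 0 0 0 0 .035'
```

```text
time: 12.07
position: [0.655, 0.0239, 0.106]
tcp_rot: [[0.085, 0.996, 0.002], [0.996, -0.085, -0.0], [-0.0, 0.002, -1.0]]
ft_force: [0.6, 0.3, 0.2]
gripper_width: 0.075
grasp_force: 0.0
tool shift [ 0.0001  0.0012 -0.001 ] pos [0.655  0.0239 0.106 ]
time: 12.57
position: [0.6553, 0.0239, 0.1066]
tcp_rot: [[0.085, 0.996, 0.003], [0.996, -0.085, -0.0], [-0.0, 0.003, -1.0]]
ft_force: [0.2, 0.1, 4.9]
gripper_width: 0.0449
grasp_force: 60.2
```

```bash
python3 nudge.py '0 0 0 0 0 .002 .035;0 0 0 0 0 .002 .035;0 0 0 0 0 .002 .035;0 0 0 0 0 .001 .035;0 0 0 0 0 0 .035;0 0 0 0 0 0 .035'
```

```text
time: 13.07
position: [0.6553, 0.0239, 0.1005]
tcp_rot: [[0.085, 0.996, 0.004], [0.996, -0.085, -0.0], [-0.0, 0.004, -1.0]]
ft_force: [-2.3, 0.1, 12.1]
gripper_width: 0.0445
grasp_force: 61.0
```

```bash
python3 nudge.py '0 0 -.05 0 0 .0005 .035;0 0 -.1 0 0 0 .035;0 0 -.1 0 0 0 .035;0 0 -.1 0 0 0 .035;0 0 -.1 0 0 0 .035;0 0 -.1 0 0 0 .035;0 0 -.1 0 0 0 .035;0 0 -.1 0 0 0 .035;0 0 -.1 0 0 0 .035;0 0 -.1 0 0 0 .035;0 0 -.1 0 0 0 .035;0 0 -.05 0 0 0 .035'
python3 -c "
from cell import ctrl
s=ctrl.get_state();print(s['ft_force'].round(1),s['ft_torque'].round(3),s['joint_positions'].round(2))"
```

```text
time: 14.07
position: [0.6568, 0.024, 0.1005]
tcp_rot: [[-0.852, 0.523, 0.007], [0.523, 0.852, -0.0], [-0.006, 0.003, -1.0]]
ft_force: [-0.7, 0.4, 11.6]
gripper_width: 0.0451
grasp_force: 60.9
[-0.7  0.4 11.6] [ 0.09   0.065 -0.049] [-0.07  0.57  1.51  0.    1.05 -1.09]
```

```bash
python3 nudge.py '0 0 0 0 0 -.004 .035;0 0 0 0 0 -.004 .035;0 0 0 0 0 -.004 .035;0 0 0 0 0 -.004 .035;0 0 0 0 0 -.002 .035;0 0 0 0 0 0 .035;0 0 0 0 0 0 .035'
```

```text
time: 14.65
position: [0.6539, 0.0241, 0.1157]
tcp_rot: [[-0.849, 0.528, 0.0], [0.528, 0.849, 0.0], [-0.0, 0.0, -1.0]]
ft_force: [-1.3, 0.4, 6.7]
gripper_width: 0.0446
grasp_force: 61.9
```

```bash
python3 nudge.py '0 0 0 0 0 -.003 .035;0 0 0 0 0 0 .035;0 0 0 0 0 0 .035;0 0 0 0 0 0 .035'; python3 - <<'E'
from h import *
import cv2
a=ctrl.grab_frame("scene")["pixels"][150:300,270:420]; b=ctrl.grab_frame("wrist")["pixels"]
o=np.zeros((400,800,3),np.uint8); o[:,:400]=cv2.resize(a,(400,400),interpolation=2); o[:300,400:]=cv2.resize(b,(400,300)); cv2.imwrite("pics/c2.png",o)
E
```

```text
time: 14.98
position: [0.6537, 0.0241, 0.1178]
tcp_rot: [[-0.849, 0.528, -0.001], [0.528, 0.849, 0.0], [0.001, -0.0, -1.0]]
ft_force: [0.6, 0.9, 0.1]
gripper_width: 0.0448
grasp_force: 61.2
```

View pics/c2.png

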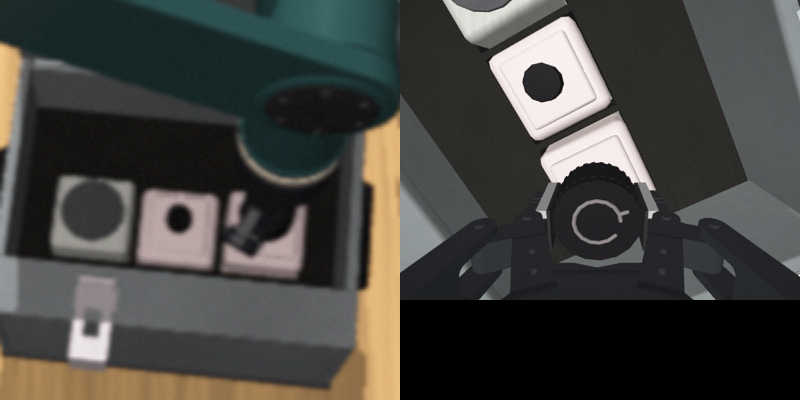

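The cap turned with the gripper: its mark keeps the same place relative to the fingers. The wrist force is about 0, so the bottle isn't being pulled. I'll lift on, slowly at first.

```bash
python3 nudge.py '0 0 0 0 0 -.004 .035;0 0 0 0 0 -.004 .035;0 0 0 0 0 0 .035;0 0 0 0 0 0 .035' && python3 nudge.py '0 0 0 0 0 -.01 .035;0 0 0 0 0 -.015 .035;0 0 0 0 0 -.015 .035;0 0 0 0 0 -.015 .035;0 0 0 0 0 -.01 .035;0 0 0 0 0 -.005 .035;0 0 0 0 0 0 .035;0 0 0 0 0 0 .035;0 0 0 0 0 0 .035;0 0 0 0 0 0 .035'
python3 - <<'E'
from h import *
import cv2
a=ctrl.grab_frame("scene")["pixels"][150:300,270:420]; b=ctrl.grab_frame("wrist")["pixels"]
o=np.zeros((400,800,3),np.uint8); o[:,:400]=cv2.resize(a,(400,400),interpolation=2); o[:300,400:]=cv2.resize(b,(400,300)); cv2.imwrite("pics/c3.png",o)
E
```

```text
time: 15.42
position: [0.6542, 0.0238, 0.1267]
tcp_rot: [[-0.849, 0.528, 0.001], [0.528, 0.849, -0.0], [-0.001, 0.0, -1.0]]
ft_force: [-0.7, 0.3, -0.2]
gripper_width: 0.0451
grasp_force: 61.3
time: 16.25
position: [0.6532, 0.0241, 0.1951]
tcp_rot: [[-0.849, 0.528, -0.002], [0.528, 0.849, 0.0], [0.002, -0.001, -1.0]]
ft_force: [0.2, -0.6, -0.9]
gripper_width: 0.0451
grasp_force: 61.3
```

View pics/c3.png

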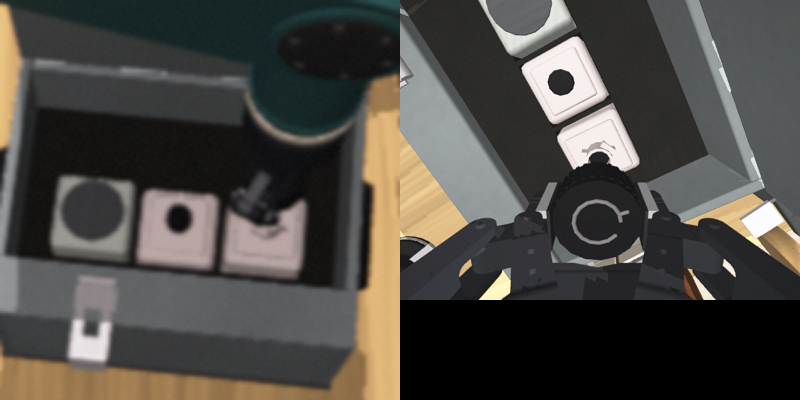

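The cap is off and held upright, about 75 mm above the mouth. The bottle stands in its well at crop (262,240), with the lid up and the hasp back.

```bash
python3 -c "
from cell import ctrl
print(ctrl.hand_in())"
```

```text
the job is handed in; nothing more can be done
None
```

The job is handed in, with no verdict returned: hasp folded back, lid upright, cap held upright about 75 mm (estimated) above the open bottle still in its well, and no sign in the camera views of anything else moved.

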